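Make the vegetable slicer safe

ROBOT

A 7-joint arm with a two-finger parallel gripper is mounted at the origin on the work surface. World frame = base frame: x ahead of the robot, y to its left, z up, the work surface at z = 0. Lengths are in mm, angles in rad, forces in N, time in s.
With the tool pointing down it reaches from about 350 to 900 mm from the base axis. Payload 19.9 kg.
Tool frame: the origin (TCP) lies between the finger pads; the fingertips stand 8 mm ahead of it and the grasp point (between the pads) lies 11 mm behind it; z points along the fingers, y is the line along which they close (so a half turn about z gives the same grasp; the last joint's range is limited). The gripper opens to 85 mm and grips with 20 to 120 N. Pads are 22 mm wide; open, the fingers measure 114 mm over their backs; the gripper's body (76 mm by 85 mm) begins 54 mm behind the grasp point. The pads swing forward as they close: fully open they stand 13 mm farther back than shut.
Start: joints at [-1.274, 0.417, -0.01, 1.614, 0.005, 1.111, -0.053], TCP at [207.121, 589.663, 239.26] pointing down, gripper open.
Joint ranges: [-2.81, 2.81], [-0.39, 2.02], [-1.27, 1.25], [0.06, 2.57], [-1.19, 4.33], [0.19, 2], [-2.82, 2.82]. Speed limits (rad/s): [1.89, 1.89, 2.39, 2.39, 3.01, 3.01, 3.01].

INTERFACE

Orientations are given as a rotation vector (axis times angle).
In Python, from station import manip gives the robot as it stands.
- The arm moves only by the shell command python3 -m creep 'ROWS'. ROWS is JSON, a list of rows, each a list of 5 numbers: the finger opening in cm, from 0 to 8.54, then the shift along the tool's x, y, z in cm, then the turn about the tool's z in rad. A call has 1 to 20 rows; each row shifts and turns the commanded pose from where the row before left it, along the tool's axes as they then stand; what a row does not reach is not made up. A row lasts 1/12 s, in which the tool goes at most 41.7 mm and 7.16 degrees, less where a joint would pass 70% of its speed; a pose out of reach is approached as far as the arm can. A call is refused whole if a number of a shift passes 4.17 or a number of a turn 0.125, either way. A call with a gripper value outside its range is refused whole. The fingers move at their own pace and stop on an object; the grip force is fixed at half the most. Time passes only in rows, so rows that do not move let the fingers close. It gives the time, the measured TCP pose, the force, the opening and the grip force at its end, in the units of the state.
- manip.state(): the state, without advancing time (a new reading comes with each control period).
- manip.read_camera(name): name is "side" or "top"; returns the picture (420x560x3 uint8, red, green, blue); there is no depth.
- manip.camera_info(name): a dict with "fx", "fy", "cx", "cy" (pixels), "R" (3x3) and "t" (3): a world point X has camera coordinates R X + t. Camera axes: x right, y down, z forward; pixel columns grow to the right and rows downward; lengths in mm; the calibration is good to about 2 mm. A picture is of the moment at which its call begins. camera_info takes no time and is no camera call.
- manip.finish_job(): hands the job in; it is judged then, once.
The state is a dict: "t": time; "joints": joint angles; "joint_vel": joint speeds; "joint_efforts": joint torques, N m; "tool_pos": TCP position; "orientation": TCP orientation; "contact_force": force on the tool from outside, world axes, zero at the start; "torque": the same for the moment, N m; "width": finger opening in mm; "grip_force": force on a finger pad.
Only numpy, scipy, OpenCV 4.12 (cv2) and the standard library are available. Lean on these libraries where they do the work, as an engineer would, in place of code of your own. Each camera call takes 0.05 s, during which the arm holds its last target. There are 200 camera calls.

TASK

Make the vegetable slicer safe to put away. Press the spring tab on its sliding cover down and, keeping it down, slide the cover all the way over the blade, then let go so that the tab springs up and locks it there. After that, set the safety holder gently on the slicer's two side rails, over the blade and fully down; do not touch the blade and leave the bottle, bowl and dish where they are.

Things in the scene. Friction and masses are not known exactly. Their poses are not given: they have to be found in the camera images.
- slicer: White plastic board slicer, 320 mm long plus a 60 mm loop handle, 120 mm wide, fixed on its frosted catch box on the worktop. Origin: centre of the box's underside, at worktop level. x runs along it from the loop handle (-x end) to the far end, z up. Two level side rails run its full length, 10 mm wide, outer faces at y = +-60 mm, tops 104 mm up; outside they are free for 18 mm and more below.
- blade_mid (a point): Middle of the steel blade's cutting edge, on the centre line at slicer x = +50 mm, 94.5 mm above the worktop; axes as the slicer's. The blade is 100 mm across, turned 12 degrees, and lies from its edge 24 mm towards +x, 9.5 mm below the rail tops. The robot must not touch it. A deck follows behind it, 11 mm below the rail tops.
- seat (a point): Where the holder's origin comes to lie when the holder is parked on the rails right over the cutting edge: slicer x = +50 mm, y = 0, 86 mm above the worktop; axes as the slicer's.
- cover (a joint): Slide of the cover (m), the thin pale level plate 98 mm wide and 153 mm long between the rails. 0 = fully over the blade (hard stop); grows as it is drawn back to the handle. Notches for the tab at 0 (closed), 0.036 (thin) and 0.050 (thick), where it starts, blade bare. It runs on 5 degree ramps: towards the blade it rises, 4.4 mm in all. About 2 N moves it; in a notch it is locked.
- tab (a joint): Travel of the spring tab (m), straight down: 0 = up, as when locked in a notch; 0.008 = fully down. It unlocks and passes the middle notch only when pressed 0.005 or more. Let go between notches it stays about 0.004 down, and springs up by itself at the next notch. It pushes back with 2 N when up, 6 N when fully down.
- tab_pad (a point): Centre of the flat on top of the tab, a grey block near the cover's handle end, on the centre line. The flat is 34 mm along the slicer, 46 mm across, 11 mm above the plate when up; the rails beside it are 100 mm apart. At its blade side a rib 5 mm high has its face 17 mm from this point. Moves with cover and tab: at slicer x = -98 mm, 103.6 mm up at the start; x = -48 mm, 108 mm up when closed.
- holder: White plastic safety holder (hand guard), loose, about 160 g, on the worktop to the right. Origin: centre of its underside (skirts' lower edge). Plate 100 mm along x, 136 mm along y, its underside 18 mm up. A skirt hangs at each end in y, inner faces at +-64 mm, flared out at the foot. Same when turned half round. On the slicer the plate lies on the rails, a skirt outside each, x along the slicer.
- holder_grip (a point): Middle of the holder's grip bar, 57 mm above the holder's origin; axes as the holder's. The bar is 64 mm along x, 30 mm wide along y, 32 mm high (41 to 73 mm above the origin). Below it a block 74 x 84 mm reaches up to 37 mm.
- soy_bottle: Dark soy sauce bottle, 84 mm across, 230 mm high, on the worktop to the right, near the robot. Origin: centre of its base. Bystander.
- bowl: Dark red soup bowl, 120 mm across, 58 mm high, on the worktop to the left. Origin: centre of its base. Bystander.
- dish: Small white dish, 104 mm across, 18 mm high, on the worktop, far right. Origin: centre of its base. Bystander.
There are look-alikes about, which are no part of the job. Of the things that look like the holder, take the one that is farthest from the robot's base at the start.

How it is judged:
By the outcome, as a careful person would: the job done as asked, in the order asked, and still so for the second after the job is handed in, with the robot touching nothing.
It also fails if it takes over 58 s, if anything falls off the work surface, if the arm or the gripper's body presses on something with over 40 N, if the wrist force passes 120 N, or if a joint passes its speed limit or range.

## Working session

There is one attempt and no reset: what is moved stays moved. The work goes in short steps, Python scripts to look and compute and a shell command to move; the robot and the scene stay as the last step left them, time stands still between calls to the robot, and variables do not carry over. Pictures are saved under pics/ and viewed, at most 10 in all, crops included, and the job is handed in when it is done.

```bash
mkdir -p pics; ls
python3 - <<'E'
from station import manip
import cv2,numpy as np
s=manip.state()
for k in s: print(k,np.round(s[k],3))
for n in("side","top"):
    im=manip.read_camera(n); cv2.imwrite(f"pics/{n}0.png",im[:,:,::-1])
    c=manip.camera_info(n); print(n,{k:np.round(v,3).tolist() for k,v in c.items()})
    print((-np.array(c['R']).T@np.array(c['t'])).round())
E
```

```text
pics
t 0.0
joints [-1.275  0.418 -0.01   1.614  0.005  1.111 -0.053]
joint_vel [-0.     0.001  0.     0.002 -0.001  0.001  0.001]
joint_efforts [-1.0000e-03 -8.6444e+01  6.7800e-01 -4.3491e+01  1.9000e-02  7.0000e-03
 -0.0000e+00]
tool_pos [207.017 589.348 238.638]
orientation [-5.280e-01 -3.097e+00  2.000e-03]
contact_force [0.269 0.731 0.098]
torque [-0.083 -0.02   0.037]
grip_force 0.0
width 85.278
side {'fx': 480.189, 'fy': 480.189, 'cx': 276.128, 'cy': 212.859, 'R': [[0.708, -0.706, 0.019], [-0.42, -0.444, -0.792], [0.567, 0.553, -0.611]], 't': [-326.696, 256.599, 1467.76]}
[-493. -928. 1106.]
top {'fx': 545.534, 'fy': 545.534, 'cx': 270.04, 'cy': 204.109, 'R': [[0.006, -1.0, -0.007], [-0.989, -0.005, -0.148], [0.148, 0.008, -0.989]], 't': [11.797, 463.497, 1877.163]}
[ 180.   -0. 1925.]
```

View pics/side0.png

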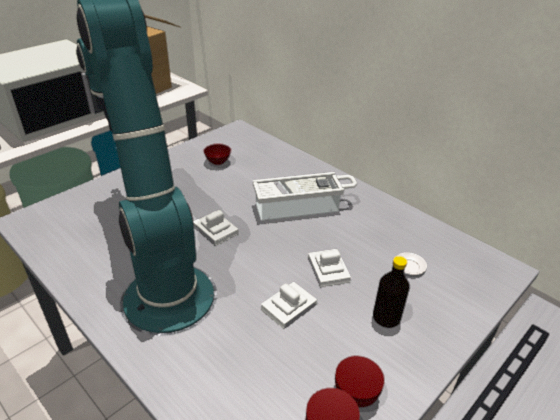

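View pics/top0.png

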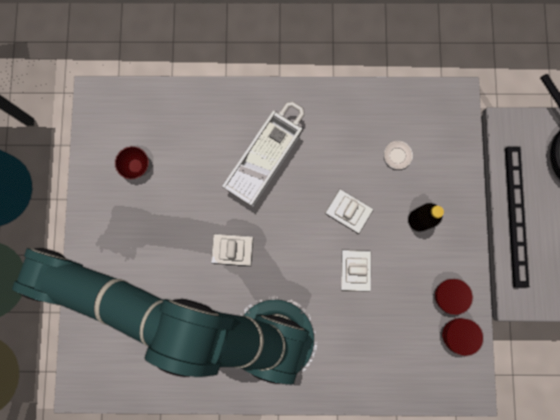

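The three holder look-alikes, in top-view pixels, are A (350,211), B (232,250) and C (357,271). The robot base is at about (273,339). A is about 510 mm away, B about 335 and C about 370, so A is the farthest, and it also lies on the right as described. The slicer spans (291,113) at the handle to (240,195) at the far end. I'll confirm this in one enlarged composite of both views.

```bash
cat > h.py <<'E'
import cv2,numpy as np
from station import manip
C={n:{k:np.array(v) for k,v in manip.camera_info(n).items()} for n in("side","top")}
def ray(n,p):
    c=C[n]; d=c['R'].T@np.array([(p[0]-c['cx'])/c['fx'],(p[1]-c['cy'])/c['fy'],1]); return -c['R'].T@c['t'],d
def onz(n,p,z):
    o,d=ray(n,p); return o+d*(z-o[2])/d[2]
def tri(ps,pt):
    (a,d),(b,e)=ray("side",ps),ray("top",pt)
    s,t=np.linalg.lstsq(np.c_[d,-e],b-a,rcond=None)[0]
    P,Q=a+s*d,b+t*e; return (P+Q)/2,np.linalg.norm(P-Q)
def proj(n,X):
    c=C[n]; q=c['R']@np.array(X,float)+c['t']; return np.array([c['fx']*q[0]/q[2]+c['cx'],c['fy']*q[1]/q[2]+c['cy']])
def crop(im,x,y,w,h,s): return cv2.resize(im[y:y+h,x:x+w],None,fx=s,fy=s,interpolation=cv2.INTER_CUBIC)
E
python3 - <<'E'
from h import *
S=cv2.imread('pics/side0.png');T=cv2.imread('pics/top0.png')
# 400x300 tiles, slicer: top (215,95) 100x120 ; side (245,165)120x60
a=crop(T,212,98,100,120,5)      #500x600? 
b=crop(S,245,165,120,60,2.5)
a=crop(T,210,95,100,120,5)
out=np.zeros((600,800,3),np.uint8); out[:600,:500]=a[:600,:500]
b=crop(T,320,180,60,60,5); out[:300,500:]=b
b=crop(S,300,240,60,50,5); out[300:550,500:]=b
cv2.imwrite('pics/c1.png',out)
cv2.imwrite('pics/c2.png',crop(S,242,162,124,66,6.4))
E
```

```text
(no output)
```

View pics/c1.png

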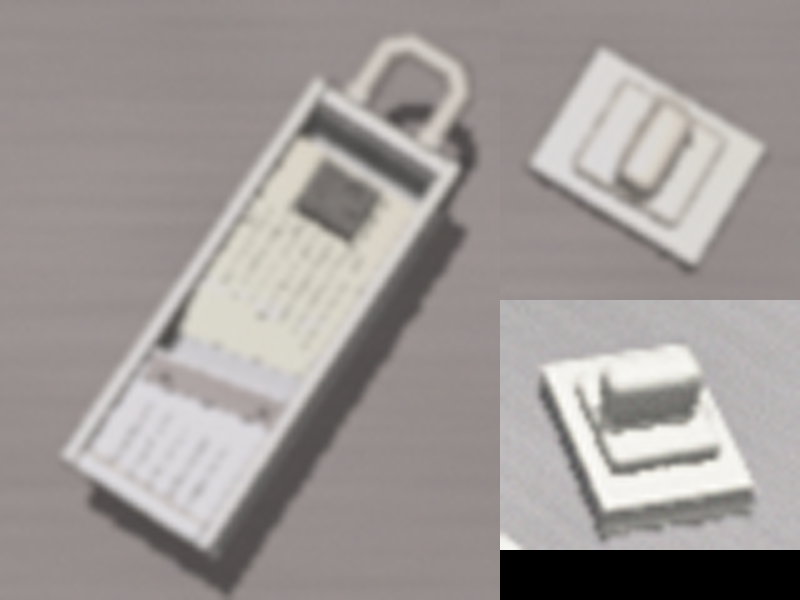

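View pics/c2.png

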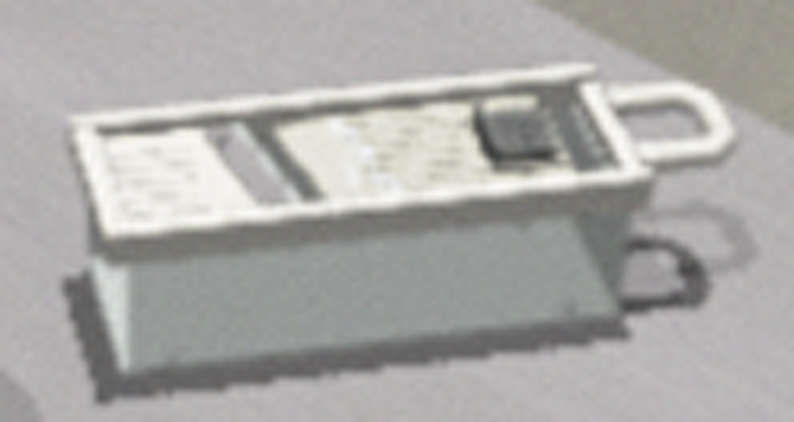

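Crop c1 confirms A: a white plate with a block and grip bar, bar centre at about top (350.8,209), with the bar's long axis running from lower left to upper right. On the slicer, the dark tab is at about top (278,135) and the blade at about (253,170), nearer the far end.

Run:
```python
from h import *
np.set_printoptions(precision=1,suppress=True)
f=lambda p,o,s:((np.array(p)+.5)/s-.5+np.array(o))
t=lambda *p:f(p,(210,95),5); s=lambda *p:f(p,(242,162),6.4)
P={}
for n,a,b in(("HL",t(318,82),s(595,68)),("HR",t(458,163),s(655,175)),("FL",t(65,457),s(70,118)),("FR",t(213,550),s(102,237))):
    P[n],e=tri(b,a); print(n,P[n],'res',e, 'top@104',onz('top',a,104),'side@104',onz('side',b,104))
S=cv2.imread('pics/side0.png');T=cv2.imread('pics/top0.png')
ht=lambda x,y:f((x-500,y),(320,180),5); hs=lambda x,y:f((x-500,y-300),(300,240),5)
print('plate corners tri')
for a,b in((ht(600,48),None),(ht(765,148),hs(755,492)),(ht(692,268),hs(605,515)),(ht(530,165),hs(540,368))):
    if b is not None: print(*tri(b,a))
# bar top ends centre
a=ht(660,145); b=hs(652,370); print('bar top centre',*tri(b,a))
print('bar ends top', onz('top',ht(675,105),73),onz('top',ht(642,190),73))
# tab: dark mask
for n,I,(x,y,w,h) in(("top",T,(265,120,25,28)),("side",S,(312,172,20,17))):
    g=I[y:y+h,x:x+w].max(2); m=cv2.resize((g),None,fx=4,fy=4,interpolation=cv2.INTER_CUBIC)<125
    k,l,st,ce=cv2.connectedComponentsWithStats(m.astype(np.uint8)); i=1+st[1:,4].argmax()
    c=f(ce[i],(x,y),4); print('tab',n,c,st[i], onz(n,c,103.6))
# holder masks
m=(T[180:240,320:380].min(2)>175).astype(np.uint8)
cs=cv2.findContours(m,0,1)[0]; c=max(cs,key=cv2.contourArea); r=cv2.minAreaRect(c); print('plate',r); bx=cv2.boxPoints(r)+[320,180]
for p in bx: print(onz('top',p,20))
```

```text
HL [779.2   4.5 105.4] res 1.321748743892839 top@104 [779.2   5.  104. ] side@104 [781.7   5.5 104. ]
HR [720.8 -91.  103.7] res 2.4429693044415095 top@104 [721.6 -91.8 104. ] side@104 [719.3 -90.6 104. ]
FL [512.  176.1 108.5] res 3.758514358564164 top@104 [514.3 175.3 104. ] side@104 [515.  182.1 104. ]
FR [447.2  76.5 108.1] res 8.118463838171072 top@104 [451.   74.1 104. ] side@104 [447.6  82.8 104. ]
plate corners tri
[ 449.  -346.4   19.7] 1.1445206093610623
[ 364.2 -293.8   20.3] 0.16483666911272862
[ 433.8 -179.    24.8] 5.1514890362562005
bar top centre [ 441.8 -263.6   74. ] 4.546529458365328
bar ends top [ 471.4 -276.    73. ] [ 412.4 -252.5   73. ]
tab top [277.  135.2] [  18   33   62   59 2059] [693.   -8.4 103.6]
tab side [321.6 183.5] [  16   30   51   36 1082] [687.  -10.7 103.6]
plate ((28.999998092651367, 30.5), (38.24418258666992, 27.268274307250977), 30.963754653930664)
[ 437.3 -181.2   20. ]
[ 521.1 -231.6   20. ]
[ 451.3 -346.1   20. ]
[ 368.4 -295.3   20. ]
```

Heights agree with the text: rails about 104 mm and plate about 20 mm. The slicer's centre is at about (616,41), with its x axis at about 147.9°. The holder is at about (444,-264), yawed about 148.7°. I'll turn the tool to align with them, close the gripper and travel towards the tab.

```bash
python3 -m creep '[[0,0,0,0,0.112],[0,0,0,0,0.112],[0,-3.6,-1.2,0,0],[0,-3.6,-1.2,0,0],[0,-3.6,-1.2,0,0],[0,-3.6,-1.2,0,0],[0,-3.6,-1.2,0,0],[0,-3.6,-1.2,0,0],[0,-3.6,-1.2,0,0],[0,-3.6,-1.2,0,0],[0,-3.6,-1.2,0,0],[0,-3.6,-1.2,0,0],[0,-3.6,-1.2,0,0],[0,-3.6,-1.2,0,0],[0,-3.6,-1.2,0,0],[0,-3.6,-1.2,0,0],[0,-3.6,-1.2,0,0],[0,-3.6,-1.2,0,0],[0,0,0,0,0],[0,0,0,0,0]]'
cat >> h.py <<'E'
from scipy.spatial.transform import Rotation as Ro
def need(x,y,z,yaw=None):
    s=manip.state(); R=Ro.from_rotvec(s['orientation']).as_matrix()
    ang=np.degrees(np.arctan2(R[1,0],R[0,0])); p=np.array(s['tool_pos'])
    print('t',round(s['t'],2),'tcp',p.round(1),'yaw',ang.round(2),'tilt',R[:,2].round(3),'F',np.round(s['contact_force'],1),'w',round(s['width'],1))
    print('need tool cm',(R.T@(np.array([x,y,z])-p)/10).round(2),'' if yaw is None else ('turn',round(float(np.radians(ang-yaw)),3)))
E
python3 -c "
from h import *
need(698.5,-11,140,147.9)"
```

```text
t: 1.77
tool_pos: [593.0, 118.0, 238.7]
orientation: [-0.876, -3.017, 0.002]
contact_force: [-1.1, 0.4, 0.1]
width: 0.3
grip_force: 0.0
t 1.77 tcp [593.  118.  238.7] yaw 147.6 tilt [-0.001 -0.001 -1.   ] F [-1.1  0.4  0.1] w 0.3
need tool cm [-15.81  -5.23   9.88] ('turn', -0.005)
```

```bash
python3 -m creep '[[0,-3.2,-1.05,0,-0.005],[0,-3.2,-1.05,0,0],[0,-3.2,-1.05,0,0],[0,-3.2,-1.05,0,0],[0,-3.0,-1.0,0,0],[0,0,0,3,0],[0,0,0,3,0],[0,0,0,3,0],[0,0,0,0.5,0],[0,0,0,0,0],[0,0,0,0,0]]'
python3 - <<'E'
from h import *
need(698.5,-11,140,147.9)
im=manip.read_camera('top')[:,:,::-1];sd=manip.read_camera('side')[:,:,::-1]
cv2.imwrite('pics/s2.png',np.vstack([crop(sd,260,130,110,66,6),]))
cv2.imwrite('pics/t2.png',im);cv2.imwrite('pics/sd2.png',sd)
E
```

```text
t: 2.68
tool_pos: [699.3, -6.8, 145.7]
orientation: [0.862, 3.02, 0.001]
contact_force: [-0.5, -0.3, 1.2]
width: -0.3
grip_force: 0.0
t 2.68 tcp [699.3  -6.8 145.7] yaw 148.14 tilt [ 0.001  0.    -1.   ] F [-0.5 -0.3  1.2] w -0.3
need tool cm [-0.16 -0.4   0.57] ('turn', 0.004)
```

View pics/s2.png

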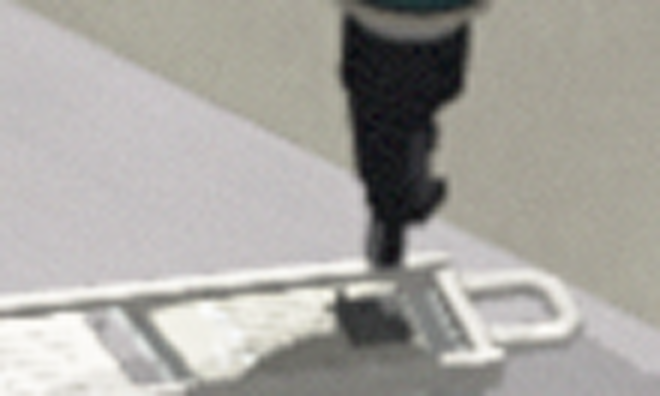

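The side view shows the closed fingertips just above the tab: tip end at about pixel (324,174), dark tab at about (322,183). I'll check both against their projections.

Run:
```python
from h import *
np.set_printoptions(precision=1,suppress=True)
print('tip proj',proj('side',[699.3,-6.8,137.7]), 'seen',260+385/6,130+262/6)
ax=np.array([-.847,.532,0]);ay=np.array([.532,.847,0]) # holder's y sign irrelevant
for c in ([698.5,-11,103.6],[695,-9,103.6]):
    for a,b in((-17,-23),(-17,23),(17,23),(17,-23)):
        q=proj('side',np.array(c)+a*ax+b*ay); print(c[0],a,b,(q-[260,130])*6, (proj('top',np.array(c)+a*ax+b*ay)-[210,95])*5)
```

```text
tip proj [323.7 174.1] seen 324.1666666666667 173.66666666666666
698.5 -17 -23 [419.7 331.5] [380.  190.3]
698.5 -17 23 [397.3 291. ] [323.6 155.7]
698.5 17 23 [345.6 296.8] [297.2 196.1]
698.5 17 -23 [367.  337.5] [353.6 230.9]
695 -17 -23 [413.6 332.4] [377.1 195.3]
695 -17 23 [391.3 291.8] [320.7 160.6]
695 17 23 [339.5 297.6] [294.2 201. ]
695 17 -23 [360.8 338.4] [350.7 235.8]
```

```bash
python3 -m creep '[[0,-0.15,-0.4,1.5,0],[0,0,0,1.2,0],[0,0,0,0.3,0],[0,0,0,0,0],[0,0,0,0,0]]'; python3 -m creep '[[0,0,0,0.2,0],[0,0,0,0.2,0],[0,0,0,0,0],[0,0,0,0,0]]'
```

```text
t: 3.2
tool_pos: [698.2, -11.4, 114.8]
orientation: [0.863, 3.02, 0.0]
contact_force: [0.4, 0.4, 0.2]
width: 0.1
grip_force: 0.0
t: 3.53
tool_pos: [698.3, -11.5, 110.7]
orientation: [0.863, 3.02, 0.0]
contact_force: [1.0, -0.2, 2.5]
width: 0.1
grip_force: 1.2
```

```bash
python3 -m creep '[[0,0,0,0.2,0],[0,0,0,0.2,0],[0,0,0,0.15,0],[0,0,0,0,0],[0,0,0,0,0]]'
```

```text
t: 3.95
tool_pos: [698.2, -11.5, 105.0]
orientation: [0.863, 3.02, 0.0]
contact_force: [3.0, 1.4, 5.1]
width: -0.1
grip_force: 2.6
```

```bash
python3 -m creep '[[0,0,0,0.05,0],[0,0.3,0,-0.02,0],[0,0.3,0,-0.025,0],[0,0.3,0,-0.027,0],[0,0.3,0,-0.027,0],[0,0.3,0,-0.027,0],[0,0.3,0,-0.027,0],[0,0.3,0,-0.027,0],[0,0.3,0,-0.027,0],[0,0,0,0,0]]'
```

```text
t: 4.78
tool_pos: [677.5, 1.6, 106.7]
orientation: [0.863, 3.021, 0.001]
contact_force: [0.8, 1.8, 5.2]
width: -0.1
grip_force: 2.7
```

```bash
python3 -m creep '[[0,0.3,0,-0.027,0],[0,0.3,0,-0.027,0],[0,0.3,0,-0.027,0],[0,0.3,0,-0.027,0],[0,0.3,0,-0.027,0],[0,0.3,0,-0.027,0],[0,0.3,0,-0.027,0],[0,0.3,0,-0.02,0],[0,0,0,0,0]]'; python3 -c "
from h import *
cv2.imwrite('pics/s3.png',crop(manip.read_camera('side')[:,:,::-1],245,130,125,75,6))"
```

```text
t: 5.53
tool_pos: [657.2, 14.5, 108.8]
orientation: [0.862, 3.021, 0.001]
contact_force: [1.4, 2.9, 5.2]
width: -0.2
grip_force: 2.7
```

View pics/s3.png

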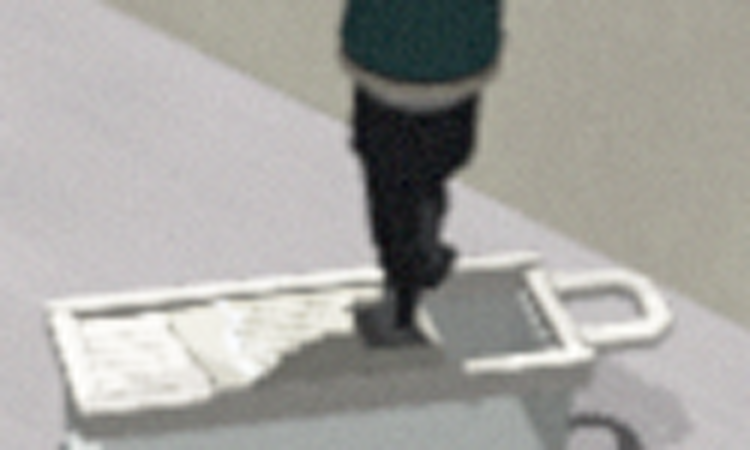

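The cover plate now lies over the blade, and the tab under the fingertips is at about pixel (310,184). I'll push on until I feel the hard stop.

```bash
python3 -m creep '[[0,0.2,0,-0.015,0],[0,0.2,0,-0.01,0],[0,0,0,0,0]]';python3 -m creep '[[0,0.2,0,0,0],[0,0.2,0,0,0],[0,0,0,0,0]]'
```

```text
t: 5.83
tool_pos: [654.1, 15.8, 109.1]
orientation: [0.863, 3.02, 0.0]
contact_force: [2.3, 0.9, 4.5]
width: 0.0
grip_force: 2.6
t: 6.08
tool_pos: [650.6, 17.6, 109.1]
orientation: [0.863, 3.02, -0.0]
contact_force: [2.0, -1.2, 4.8]
width: -0.6
grip_force: 2.6
```

```bash
python3 -m creep '[[0,0.2,0,0,0],[0,0.15,0,0,0],[0,0,0,0,0]]'
```

```text
t: 6.33
tool_pos: [649.7, 18.1, 110.1]
orientation: [0.864, 3.014, -0.001]
contact_force: [14.5, -7.5, 4.6]
width: 0.0
grip_force: 10.4
```

```bash
python3 -m creep '[[0,-0.15,0,0,0],[0,0,0,-0.3,0],[0,0,0,-0.5,0],[0,0,0,-1,0],[0,0,0,-3,0],[0,0,0,-3,0],[0,0,0,-3,0],[0,0,0,-3,0],[0,0,-3,0,0],[0,0,-3,0,0],[0,0,-3,0,0],[0,0,-3,0,0],[0,0,-3,0,0],[8.5,0,-3,0,0],[8.5,0,-3,0,0],[8.5,0,-3,0,0],[8.5,0,-3,0,0],[8.5,0,0,0,0]]'
python3 - <<'E'
from h import *
np.set_printoptions(precision=1,suppress=True)
need(444,-264,260,148.7)
T=manip.read_camera('top')[:,:,::-1];S=manip.read_camera('side')[:,:,::-1]
cv2.imwrite('pics/T4.png',T);cv2.imwrite('pics/S4.png',S)
out=np.zeros((600,800,3),np.uint8)
out[:420,:470]=crop(S,245,165,94,84,5)[:420,:470]; out[:300,470:770]=crop(T,320,180,60,60,5)
out[300:,470:]=crop(T,235,120,66,60,5)
cv2.imwrite('pics/c4.png',out)
E
```

```text
t: 7.83
tool_pos: [502.4, -215.2, 247.0]
orientation: [-0.873, -3.017, 0.002]
contact_force: [0.0, -1.6, 0.6]
width: 60.7
grip_force: 0.0
t 7.83 tcp [ 502.4 -215.2  247. ] yaw 147.71 tilt [-0. -0. -1.] F [ 0.  -1.6  0.6] w 60.7
need tool cm [ 2.3 -7.2 -1.3] ('turn', -0.017)
```

View pics/c4.png

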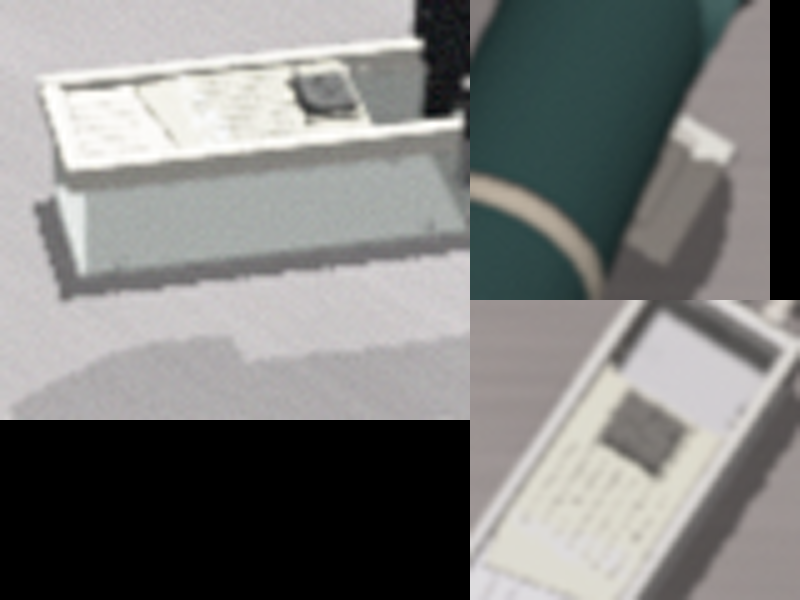

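Crop c4 shows the cover over the blade area and the tab raised, at about top pixel (270,146). The 16 N reaction confirmed the hard stop. Next I'll measure the cover travel, and refine the slicer centre line and holder yaw from edge profiles.

Run:
```python
from h import *
np.set_printoptions(precision=1,suppress=True)
ims={'top':cv2.imread('pics/top0.png'),'side':cv2.imread('pics/side0.png')}
def prof(n,c,yaw,z,alongs,lats,axis):
    a=np.radians(yaw); ex=np.array([np.cos(a),np.sin(a),0]); ey=np.array([-np.sin(a),np.cos(a),0])
    if axis: ex,ey=ey,ex
    P=np.array([[proj(n,np.array([*c,z])+s*ex+l*ey) for l in lats] for s in alongs]).astype(np.float32)
    g=cv2.remap(ims[n].min(2).astype(np.float32),P[...,0],P[...,1],cv2.INTER_LINEAR); return g
def edge(g,lats,side,lo):  # outermost strongest fall
    d=np.diff(g,axis=1)*(-1 if side>0 else 1); L=(lats[1:]+lats[:-1])/2
    w=np.clip(d,0,None)**2; k=w.argmax(1); out=[]
    for r,i in enumerate(k):
        sl=slice(max(i-4,0),i+5); out.append((w[r,sl]*L[sl]).sum()/w[r,sl].sum())
    return np.array(out)
def fit(n,c,yaw,z,half,span,axis,m=9):
    res=[]
    al=np.arange(-span,span+1,6.)
    for s in(1,-1):
        l=s*half+np.arange(-m,m+.1,1.)
        e=edge(prof(n,c,yaw,z,al,l,axis),l,s,0); k=abs(e-np.median(e))<4; p=np.polyfit(al[k],e[k],1); res.append((p[1],np.degrees(np.arctan(p[0])),e[k].std()))
    return np.array(res)
c=(616.5,40.7)
print('slicer top lat',fit('top',c,147.9,104,60,140,0)); print('slicer top len',fit('top',c,147.9,104,160,50,1))
print('slicer side lat',fit('side',c,147.9,104,60,110,0)); print('slicer side len',fit('side',c,147.9,104,160,50,1))
h=(444.3,-263.7)
for z in(20,): print('holder lat y',fit('top',h,148.6,z,68,40,0)); print('holder len x',fit('top',h,148.6,z,50,55,1)); print('holder side',fit('side',h,148.6,z,68,40,0),fit('side',h,148.6,z,50,55,1))
T=cv2.imread('pics/T4.png')
x,y,w,hh=257,130,28,30
m=cv2.resize(T[y:y+hh,x:x+w].max(2),None,fx=4,fy=4,interpolation=cv2.INTER_CUBIC)<125
k,l,st,ce=cv2.connectedComponentsWithStats(m.astype(np.uint8)); i=min(range(1,k),key=lambda j:np.hypot(*(ce[j]-[54,66])) if st[j,4]>300 else 1e9)
p=(ce[i]+.5)/4-.5+[x,y]; q=onz('top',p,108); print('tab now',p,st[i],q,'travel',np.linalg.norm(q-onz('top',(277.0,135.2),103.6)))
```

```text
slicer top lat [[ 57.9  -0.6   0.8]
 [-61.7  -0.6   0.9]]
slicer top len [[ 160.5    1.4    0.8]
 [-156.3    0.9    1.1]]
slicer side lat [[ 57.3  -0.7   1.5]
 [-65.8  -0.3   1. ]]
slicer side len [[ 162.6    1.3    0.7]
 [-154.     1.4    1.3]]
holder lat y [[ 67.1  -0.1   0.2]
 [-67.3  -0.1   0.1]]
holder len x [[ 49.8  -0.    0.2]
 [-49.4  -0.    0.4]]
holder side [[ 63.6   0.6   0.5]
 [-74.5  -0.    0.6]] [[ 52.6   0.1   0.2]
 [-49.1   1.    0.8]]
tab now [269.3 147.3] [  19   48   62   51 1637] [648.9  17.5 108. ] travel 51.41921599515353
```

Cover travel is about 50 mm, so it is closed. The slicer's centre is (615.8,43.7), yaw 147.2°, which puts the seat at (573.8,70.8). The holder is at (444.3,-263.7), yaw 148.6°.

```bash
python3 -m creep '[[8.5,0.77,-2.4,0,-0.015],[8.5,0.77,-2.4,0,0],[8.5,0.76,-2.4,0,0],[8.5,0,0,3,0],[8.5,0,0,3,0],[8.5,0,0,3,0],[8.5,0,0,3,0],[8.5,0,0,2,0],[8.5,0,0,0,0],[8.5,0,0,0,0]]';python3 -c "
from h import *
need(444.3,-263.7,51,148.6)"
```

```text
t: 8.77
tool_pos: [449.0, -258.9, 106.4]
orientation: [-0.839, -3.025, -0.0]
contact_force: [0.5, 0.2, 0.9]
width: 84.9
grip_force: 0.0
t 8.77 tcp [ 449.  -258.9  106.4] yaw 149.01 tilt [-0.002  0.001 -1.   ] F [0.5 0.2 0.9] w 84.9
need tool cm [ 0.14 -0.65  5.54] ('turn', 0.007)
```

```bash
python3 -m creep '[[8.5,0.15,-0.65,0,0.007],[8.5,0,0,2,0],[8.5,0,0,2,0],[8.5,0,0,1,0],[8.5,0,0,0.5,0],[8.5,0,0,0,0],[8.5,0,0,0,0]]';python3 -c "
from h import *
need(444.3,-263.7,51,148.6)
cv2.imwrite('pics/s5.png',crop(manip.read_camera('side')[:,:,::-1],270,200,100,90,6))"
```

```text
t: 9.35
tool_pos: [444.7, -264.9, 52.7]
orientation: [0.851, 3.023, -0.0]
contact_force: [0.4, -0.5, -0.2]
width: 85.1
grip_force: 0.0
t 9.35 tcp [ 444.7 -264.9   52.7] yaw 148.55 tilt [ 0.001 -0.    -1.   ] F [ 0.4 -0.5 -0.2] w 85.1
need tool cm [0.1  0.08 0.17] ('turn', -0.001)
```

View pics/s5.png

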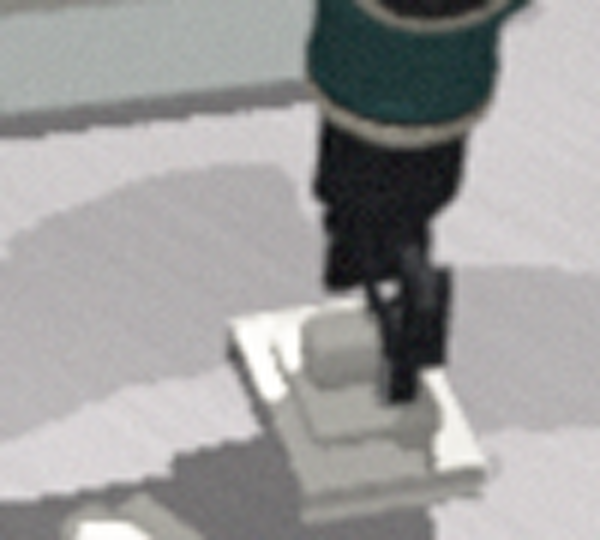

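The fingers straddle the grip bar: near finger at about pixel (337,265), bar running from about (321,258) to (342,262). Closing now.

```bash
python3 -m creep '[[8.5,0.1,0.08,0.1,0],[3,0,0,0,0],[3,0,0,0,0],[2,0,0,0,0],[2,0,0,0,0],[2,0,0,0,0],[2,0,0,0,0],[2,0,0,0,0],[2,0,0,0,0]]'; python3 -m creep '[[2,0,0,-0.5,0],[2,0,0,-1,0],[2,0,0,-2,0],[2,0,0,-3,0],[2,0,0,-3,0],[2,0,0,-3,0],[2,0,0,-3,0],[2,0,0,-2.5,0],[2,0,0,0,0],[2,0,0,0,0]]';python3 -c "
from h import *
need(573.8,70.8,230,147.2)"
```

```text
t: 10.15
tool_pos: [444.0, -263.4, 51.0]
orientation: [0.851, 3.024, -0.0]
contact_force: [-0.8, 0.8, 6.2]
width: 29.0
grip_force: 58.7
t: 10.98
tool_pos: [444.2, -263.5, 232.3]
orientation: [0.851, 3.021, 0.0]
contact_force: [-1.0, 0.3, -2.6]
width: 29.4
grip_force: 59.6
t 10.98 tcp [ 444.2 -263.5  232.3] yaw 148.55 tilt [ 0.003 -0.001 -1.   ] F [-1.   0.3 -2.6] w 29.4
need tool cm [ 6.38 35.28  0.24] ('turn', 0.024)
```

```bash
python3 -m creep '[[2,0.27,1.5,0,0.012],[2,0.53,2.95,0,0.012],[2,0.53,2.95,0,0],[2,0.53,2.95,0,0],[2,0.53,2.95,0,0],[2,0.53,2.95,0,0],[2,0.53,2.95,0,0],[2,0.53,2.95,0,0],[2,0.53,2.95,0,0],[2,0.53,2.95,0,0],[2,0.53,2.95,0,0],[2,0.53,2.95,0,0],[2,0.27,1.5,0,0],[2,0,0,0,0],[2,0,0,0,0],[2,0,0,0,0]]';python3 -c "
from h import *
need(573.8,70.8,175,147.2)"
```

```text
t: 12.32
tool_pos: [581.3, 68.2, 230.1]
orientation: [-0.889, -3.012, 0.002]
contact_force: [-0.3, -0.5, -2.3]
width: 29.0
grip_force: 59.6
t 12.32 tcp [581.3  68.2 230.1] yaw 147.12 tilt [-0.001 -0.001 -1.   ] F [-0.3 -0.5 -2.3] w 29.0
need tool cm [ 0.77 -0.18  5.51] ('turn', -0.001)
```

Lower to just above the rails (skirt feet at about 120 mm) and look.

```bash
python3 -m creep '[[2,0.77,-0.18,0,0],[2,0,0,2,0],[2,0,0,2,0],[2,0,0,1.5,0],[2,0,0,0.4,0],[2,0,0,0,0],[2,0,0,0,0]]';python3 - <<'E'
from h import *
np.set_printoptions(precision=1,suppress=True)
need(573.8,70.8,137,147.2)
S=manip.read_camera('side')[:,:,::-1]; T=manip.read_camera('top')[:,:,::-1]
cv2.imwrite('pics/S6.png',S);cv2.imwrite('pics/T6.png',T)
x,y,s=245,135,6
out=crop(S,x,y,110,95,s)
# expected skirt-foot positions and rail outer edges, for reading off
p=np.array(manip.state()['tool_pos']); a=np.radians(147.2); ex=np.array([np.cos(a),np.sin(a),0]); ey=np.array([-np.sin(a),np.cos(a),0])
c=np.array([615.8,43.7,104])
for sx in(-160,160):
    for sy in(-60,60): cv2.circle(out,tuple(int(v) for v in (proj('side',c+sx*ex+sy*ey)-[x,y])*s+s/2),3,(0,0,255),1)
o=p-[0,0,51]
for sx in(-50,50):
    for sy in(-68,68):
        cv2.circle(out,tuple(int(v) for v in (proj('side',o+[0,0,20]+sx*ex+sy*ey)-[x,y])*s+s/2),3,(255,0,0),1)
cv2.imwrite('pics/c6.png',out)
E
```

```text
t: 12.9
tool_pos: [574.4, 71.7, 172.5]
orientation: [0.888, 3.013, 0.0]
contact_force: [0.5, -0.9, -1.5]
width: 29.0
grip_force: 59.6
t 12.9 tcp [574.4  71.7 172.5] yaw 147.15 tilt [ 0. -0. -1.] F [ 0.5 -0.9 -1.5] w 29.0
need tool cm [ 0.  -0.1  3.5] ('turn', -0.001)
```

View pics/c6.png

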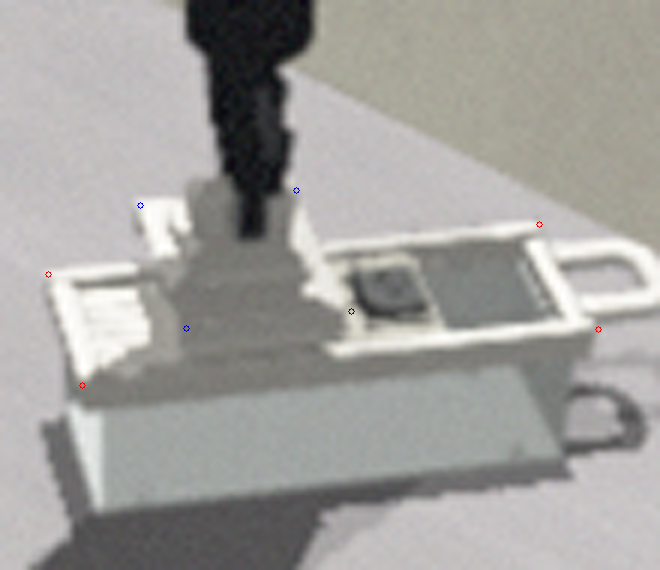

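Predicted corners agree with the view: slicer red, held holder blue. The raised tab is clear of the holder. Next I'll lower in steps while watching the force.

```bash
python3 -m creep '[[2,0,-0.1,1,0],[2,0,0,0.8,0],[2,0,0,0.3,0],[2,0,0,0.2,0],[2,0,0,0.2,0],[2,0,0,0,0]]'; python3 -m creep '[[2,0,0,0.2,0],[2,0,0,0.2,0],[2,0,0,0,0]]'
```

```text
t: 13.5
tool_pos: [573.7, 71.2, 146.3]
orientation: [-0.887, -3.013, 0.001]
contact_force: [0.4, -0.1, -1.8]
width: 29.3
grip_force: 59.6
t: 13.75
tool_pos: [573.8, 71.2, 142.4]
orientation: [-0.887, -3.013, 0.0]
contact_force: [-0.4, -0.3, -2.4]
width: 29.1
grip_force: 59.6
```

```bash
python3 -m creep '[[2,0,0,0.2,0],[2,0,0,0.1,0],[2,0,0,0.1,0],[2,0,0,0,0]]'; python3 -m creep '[[2,0,0,0.1,0],[2,0,0,0,0],[2,0,0,0,0]]'
```

```text
t: 14.08
tool_pos: [573.8, 71.2, 138.5]
orientation: [-0.887, -3.014, 0.0]
contact_force: [-0.2, -0.8, -2.1]
width: 29.3
grip_force: 59.6
t: 14.33
tool_pos: [573.9, 71.2, 137.7]
orientation: [0.888, 3.014, -0.0]
contact_force: [0.2, -0.2, -1.9]
width: 29.5
grip_force: 59.6
```

```bash
python3 -m creep '[[2,0,0,0.08,0],[2,0,0,0,0],[2,0,0,0,0]]'; python3 -m creep '[[2,0,0,0.08,0],[2,0,0,0,0],[2,0,0,0,0]]'
```

```text
t: 14.58
tool_pos: [573.8, 71.2, 136.9]
orientation: [-0.888, -3.014, 0.0]
contact_force: [0.1, -0.7, -2.1]
width: 29.0
grip_force: 59.6
t: 14.83
tool_pos: [573.9, 71.2, 136.7]
orientation: [0.888, 3.013, 0.0]
contact_force: [-4.5, -0.5, 8.8]
width: 29.0
grip_force: 60.9
```

Contact came at TCP z 136.7 (137 expected), so the holder is resting on the rails. Releasing.

```bash
python3 -m creep '[[2,0,0,-0.05,0],[2.9,0,0,0,0],[3.5,0,0,0,0],[5,0,0,0,0],[7,0,0,0,0],[8.5,0,0,0,0],[8.5,0,0,0,0],[8.5,0,0,0,0]]'; python3 -m creep '[[8.5,0,0,-1,0],[8.5,0,0,-2,0],[8.5,0,0,-3,0],[8.5,0,0,-3,0],[8.5,0,0,-3,0],[8.5,0,3,0,0],[8.5,0,3,0,0],[8.5,0,3,0,0],[8.5,0,3,0,0],[8.5,0,3,0,0],[8.5,0,3,0,0],[8.5,0,3,0,0],[8.5,0,0,0,0],[8.5,0,0,0,0]]';python3 - <<'E'
from h import *
S=manip.read_camera('side')[:,:,::-1]; T=manip.read_camera('top')[:,:,::-1]
cv2.imwrite('pics/S7.png',S);cv2.imwrite('pics/T7.png',T)
x,y,s=245,150,6
out=np.zeros((600,800,3),np.uint8)
out[:480,:480]=crop(S,245,155,120,120,4);out[:480,480:]=crop(T,215,95,80,120,4)
cv2.imwrite('pics/c7.png',out)
E
```

```text
t: 15.5
tool_pos: [573.9, 71.2, 136.6]
orientation: [0.887, 3.014, -0.0]
contact_force: [0.4, 0.5, -0.4]
width: 85.1
grip_force: 0.0
t: 16.67
tool_pos: [687.7, 249.1, 256.3]
orientation: [-0.885, -3.014, 0.001]
contact_force: [-0.0, -1.2, 0.1]
width: 84.8
grip_force: 0.0
```

View pics/c7.png

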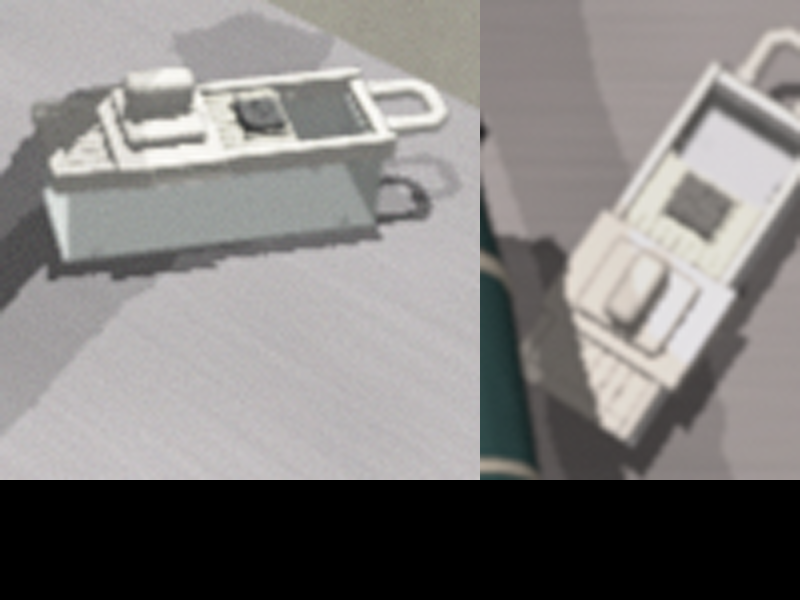

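Crop c7 shows the holder sitting square and flat on the rails over the blade, grip bar at about top pixel (254,166). The cover is closed, the tab is up at about (269,147), and the arm is clear of everything.

```bash
python3 -c "
from station import manip
print(manip.finish_job())"
```

```text
the job is handed in; nothing more can be done
None
```

The job is handed in at about 17 s of robot time: the cover is closed and locked over the blade, the safety holder is seated flat on the rails above it, and the bottle, bowl and dish were left where they were.

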